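# Open the dust extractor's filter box

### The arm

A 6-joint arm with a two-finger parallel gripper is mounted at the origin on the work surface. World frame = base frame: x ahead of the robot, y to its left, z up, the work surface at z = 0. Lengths are in m, angles in rad, forces in N, time in s.
With the tool pointing down it reaches from about 0.425 to 0.95 m from the base axis. Payload 14.7 kg.
Tool frame: the origin (TCP) lies between the finger pads; the fingertips stand 25 mm ahead of it and the grasp point (between the pads) lies 6 mm ahead of it (robot.tcp_to_tips is the distance from the TCP to the fingertips, in m); z points along the fingers, y is the direction in which the jaws open and shut (so a half turn about z gives the same grasp; the last joint's range is limited). The gripper opens to 85 mm and grips with 20 to 120 N. Pads are 22 mm wide; open, the fingers measure 114 mm over their backs; the gripper's body (76 mm by 85 mm) begins 54 mm behind the grasp point. The pads swing forward as they close: fully open they stand 13 mm farther back than shut.
Start: joints at [1.239, 0.48, 1.596, -0, 1.065, -0.047], TCP at [0.183, 0.624, 0.256] pointing down, gripper open.
Joint ranges: [-2.75, 2.75], [-0.82, 2.05], [0.23, 2.67], [-1.56, 4.7], [0.09, 2.69], [-2.92, 2.92]. Speed limits (rad/s): [1.89, 1.89, 2.39, 3.01, 3.01, 3.01].

### API

Orientations are given as [roll, pitch, yaw] about the fixed x, y, z axes, in that order (R = Rz(yaw) Ry(pitch) Rx(roll)).
In Python, from station import robot, eoat, capture, sign_off, spot_in, masks_of, mark_of gives the robot as it stands. The module is installed in compiled form; this text tells all that it offers. Calls block until the motion is done:
- robot.move_pose(position, orientation): joint-space move of the TCP to a pose.
- robot.movel(position, velocity=0.15, ori=None): straight line of the TCP; ori=None keeps the orientation; velocity is the mean speed in m/s.
- robot.move_j(angles): joint-space move.
- eoat.command_gripper(opening, squeeze=None): finger opening in m; squeeze is the grip in N (None keeps the last); returns when the fingers have stopped.
- robot.wait(seconds).
- robot.ik(position, orientation): joint angles nearest the present ones, or None.
- robot.read_state(): the state.
- capture(name): name is "scene" or "top"; returns a dict with "img" (400x640x3 uint8, red, green, blue), "z_map" (400x640 float32, m along the optical axis (not along the pixel's ray), 0 where there is no reading), "intrinsics" (3x3 intrinsics, pixels), "R" (3x3) and "t" (3): a world point X has camera coordinates R X + t. Camera axes: x right, y down, z forward; pixel columns grow to the right and rows downward; lengths in m; the calibration is good to about 2 mm. A picture is of the moment at which its call begins.
A pose or a line that the arm cannot do raises robot.IKError and nothing moves.
- sign_off(): hands the job in, once; it reports no verdict.
Trained networks look in the newest picture that a camera, given by its name, has taken for a name from the list of things; names that differ only in an ending like _2 or _b are one class to them, and where a whole thing is asked for, a point or a joint stands for the part that bears it (a point fixed in the world has none). Each returns a list of dicts, best first, with "conf" (0 to 1); they miss things now and then, are a little off and sometimes report something else, mostly with a low value. They report only what shows in the picture. A call takes as long as a camera call. They do not tell look-alikes from the thing itself.
- spot_in(camera, label): "at" ([x, y, z] in m, in world coordinates, good to about 4 mm: the middle of the surface that is visible of it).
- masks_of(camera, label): "mask" (400x640 bool, what is visible of it).
- mark_of(camera, label): "at" ([x, y, z] in m, in world coordinates, good to about 4 mm: a listed point, or the origin of a listed thing).
The state is a dict: "clock": time; "joint_positions": joint angles; "qd": joint speeds; "joint_torque": joint torques, N m; "ee_pos": TCP position; "tcp_rot": TCP orientation; "wrist_force": force on the tool from outside, world axes, zero at the start; "wrist_torque": the same for the moment, N m; "grip_width": finger opening in m.
Only numpy, scipy, OpenCV 4.12 (cv2) and the standard library are available. Lean on these libraries where they do the work, as an engineer would, in place of code of your own. Each camera call takes 0.05 s, during which the arm holds its last target.

### The job

The filter in the bench dust extractor needs checking: press the orange snap tab all the way in so that it stays down, then push the released blue cover off its seat, over the tab and fully onto the parking ledge beyond it. Just press and push: do not lift or tip the cover, and leave the tools, ear muffs and spare filter where they lie.

Things in the scene. Friction and masses are not known exactly. Their poses are not given: they have to be found in the camera images.
- filter_box: Fixed grey and black filter box, 125 mm (its x) by 280 mm (its y, -75 to +205), hose port on its +x side. Origin on the bench under the seat's middle, z up. The cover leaves along the box's +y. Seat and ledge are level, 70 mm high; flat strips beside the tab join them. Guides at x = +-50 mm keep the cover straight (2 mm play a side); beside tab and ledge they rise only 6 mm above the seat.
- seat (a point): Middle of the cover's seat (box y = 0, 70 mm above the bench), y -42 to +41, over the filter. Along it black lips (undersides 10, tops 14 mm above the seat) overhang the cover's side edges, inwards to x = +-43 mm, and hold it down. Behind it, at box y -75 to -42.5, a rim rises 6 mm above the seat, lower than the cover's top.
- ledge (a point): Middle of the flat parking ledge's surface (box y = +137, 70 mm above the bench; ledge y +82.5 to +192, just beyond the tab). At its far end, y = +192, a black end stop 14 mm high.
- tab (a joint): How far the orange tab is pressed in, m: 0 out (its top 9 mm above the seat, standing in the cover's way), 0.012 fully in (3 mm below the seat). It moves straight down, resists with about 5 N, and stays where it is left. The cover is free once it is past about 0.0095.
- tab_top (a point): Middle of the orange tab's flat top, 60 mm (box x) by 39 mm (box y, +42.5 to +81.5); it goes down with the tab. The seated cover's edge is about 2.5 mm from the tab.
- cover: Loose blue cover, a plate 96 (x) by 80 (y) by 8 mm, about 0.2 kg, with a stepped thumb ramp on top. Origin: middle of its underside. Seated, its axes match the box's and it lies at box y = 0, z = 70 mm; its trailing edge is wholly past the tab from box y = +122 on, and it meets the end stop at +152. It slides with a few N.
- push_face (a point): Middle of the upright face of the cover's thumb ramp; push it towards the cover's +y. The face looks to -y, 15 mm on the -y side of the cover's middle, is 60 mm wide and rises from 8 to 22 mm above the cover's underside (this point: 15 mm). From its top the ramp steps down towards +y.
- screwdriver: Bystander: screwdriver 160 mm long lying on the bench on the box's -x side.
- pencil: Bystander: flat red carpenter's pencil 175 x 14 x 8 mm lying on the bench on the box's -x side.
- spare_filter: Bystander: spare filter cartridge 68 x 56 x 34 mm, orange frame and pale pleats, standing on the bench on the box's +x side.
- ear_muffs: Bystander: blue ear muffs with black band lying on the bench, about 200 x 160 x 38 mm, on the box's +x side.
Mind the look-alikes: they are no part of the job. Of the things like the cover, leave any that is red or turquoise; of the rest the larger one is meant.

How it is judged:
On the way, in this order (a step that is already met when the one before it is completed fails the run):
1. the snap tab is pressed in while the cover is still on its seat (value of joint tab above 0.0095 m and y of cover in the frame of filter_box below 0.02 m), for 0.2 s.
2. the cover has been pushed past the tab onto the ledge (y of cover in the frame of filter_box above 0.114 m), for 0.2 s.
At the end, for the whole second after the job is handed in: The cover lies flat and at rest on the parking ledge, its middle 114 to 156 mm from the seat's middle along the box (trailing edge past the tab to within 8 mm), within 0.15 rad of straight, and the tab is still pressed in (over 9.5 of 12 mm) (y of cover in the frame of filter_box between 0.114 and 0.156 m and z of cover in the frame of filter_box between 0.067 and 0.073 m and angle between the y axis of cover and the y axis of filter_box, either way round below 0.15 rad and angle between cover's own z axis and vertical below 0.08 rad and linear speed of cover below 0.01 m/s and value of joint tab above 0.0095 m); the robot touches nothing.
It fails at once if the cover is lifted more than 12 mm above its seat or ledge (z of cover in the frame of filter_box above 0.082 m).
It fails at once if the cover is tipped by more than 0.3 rad (angle between cover's own z axis and vertical above 0.3 rad).
It fails at once if the screwdriver, pencil, spare filter or ear muffs are moved by more than 15 mm (distance of any of screwdriver, pencil, spare_filter, ear_muffs from where it was at the start of the episode above 0.015 m).
It also fails if it takes over 42 s, if anything falls off the work surface, if the arm or the gripper's body presses on something with over 40 N, if the wrist force passes 120 N, or if a joint passes its speed limit or range.

## Working session

There is one attempt and no reset: what is moved stays moved. The work goes in short steps, each a Python script; the robot and the scene stay as the last script left them, time stands still between calls to the robot, and variables do not carry over. Pictures are saved under pics/ and viewed, and the job is handed in when it is done.

```bash
mkdir -p pics
python3 - <<'E'
from station import *
import cv2
for n in ["scene","top"]:
    c=capture(n); cv2.imwrite(f"pics/{n}0.png",c["img"][:,:,::-1])
    for l in ["filter_box","cover","push_face","tab_top","ledge","seat"]:
        print(n,l,[(round(d["conf"],2),[round(float(v),3) for v in d["at"]]) for d in mark_of(n,l)])
s=robot.read_state();print(s["clock"],s["ee_pos"],s["tcp_rot"],s["grip_width"],robot.tcp_to_tips)
E
```

```text
scene filter_box [(0.88, [0.512, -0.241, 0.001]), (0.56, [0.511, -0.239, 0.069])]
scene cover [(0.87, [0.246, -0.307, 0.003]), (0.83, [0.466, -0.423, 0.004]), (0.63, [0.335, -0.093, 0.0])]
scene push_face [(0.95, [0.251, -0.292, 0.019]), (0.94, [0.465, -0.415, 0.013]), (0.74, [0.505, -0.258, 0.081]), (0.65, [0.638, -0.371, -0.0]), (0.64, [0.326, -0.098, 0.011])]
scene tab_top [(0.65, [0.526, -0.18, 0.08]), (0.31, [0.508, -0.242, 0.07]), (0.24, [0.511, -0.242, -0.002])]
scene ledge [(0.62, [0.544, -0.106, 0.066])]
scene seat [(0.94, [0.512, -0.242, 0.073]), (0.36, [0.505, -0.259, 0.081])]
top filter_box [(0.69, [0.503, -0.24, -0.005])]
top cover [(0.96, [0.335, -0.085, 0.003]), (0.67, [0.508, -0.242, 0.076]), (0.65, [0.466, -0.425, 0.002]), (0.56, [0.249, -0.309, 0.001])]
top push_face [(0.89, [0.464, -0.412, 0.011]), (0.89, [0.326, -0.1, 0.009]), (0.88, [0.503, -0.257, 0.084]), (0.62, [0.254, -0.295, 0.016])]
top tab_top [(0.62, [0.441, -0.073, 0.0]), (0.57, [0.525, -0.18, 0.076])]
top ledge [(0.8, [0.546, -0.108, 0.067])]
top seat [(0.62, [0.506, -0.244, 0.071]), (0.45, [0.635, -0.372, 0.002]), (0.41, [0.505, -0.24, -0.001])]
0.7 [0.18260846 0.62382819 0.25632442] [ 3.14156330e+00 -1.11690658e-06  2.85680392e+00] 0.08532771044743523 0.025
```

View pics/scene0.png

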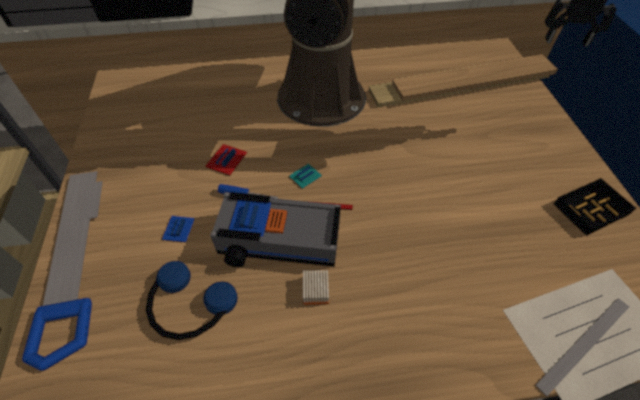

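View pics/top0.png

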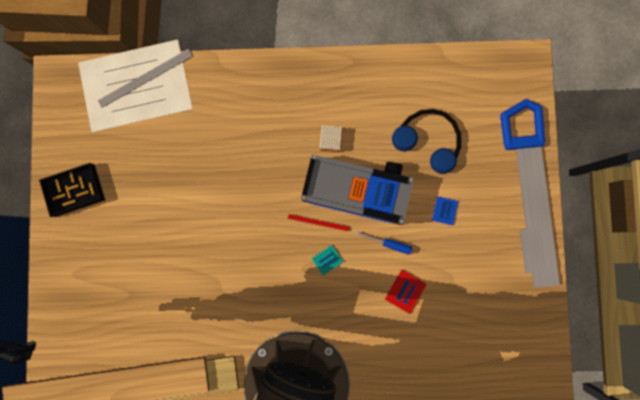

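The scene view shows the seated blue cover at about (250,216), the tab at (277,220) and the ledge at (310,225). In the top view they are at (385,193), (358,189) and (325,183). The small blue plate at (445,210) and the red and turquoise ones are lying on the bench, so they are decoys. Next I'll refine the box pose from depth.

```bash
cat > h.py <<'E'
import numpy as np, cv2
from station import *
def cloud(c):
    K=c["intrinsics"];z=c["z_map"];v,u=np.mgrid[:400,:640]
    P=np.stack([(u-K[0,2])/K[0,0]*z,(v-K[1,2])/K[1,1]*z,z],-1)
    W=(P-c["t"])@c["R"]
    W[z<=0]=np.nan
    return W
E
python3 - <<'E'
from h import *
for n in ["top","scene"]:
    c=capture(n);W=cloud(c);im=c["img"].astype(int)
    near=np.hypot(W[...,0]-.525,W[...,1]+.18)<.2
    m=near&(W[...,2]>.055)&(W[...,2]<.1)
    r=cv2.minAreaRect(W[m][:,:2].astype(np.float32)*1000);print(n,"box",r,m.sum())
    hsv=cv2.cvtColor(c["img"],cv2.COLOR_RGB2HSV)
    b=m&(abs(hsv[...,0].astype(int)-110)<15)&(hsv[...,1]>150)&(W[...,2]>.066)
    b&=np.hypot(W[...,0]-.509,W[...,1]+.242)<.07
    print("cover",cv2.minAreaRect(W[b][:,:2].astype(np.float32)*1000),b.sum(),np.percentile(W[b][:,2],[5,50,95]))
    o=m&(hsv[...,0]<18)&(hsv[...,1]>170)&(np.hypot(W[...,0]-.525,W[...,1]+.18)<.05)
    print("tab",cv2.minAreaRect(W[o][:,:2].astype(np.float32)*1000),o.sum(),np.percentile(W[o][:,2],[5,50,95]))
    l=near&(np.hypot(W[...,0]-.545,W[...,1]+.107)<.04);print("ledge z",np.nanmedian(W[l][:,2]))
    x0,x1,y0,y1=(290,480,140,260) if n=="top" else (190,380,170,290)
    cv2.imwrite(f"pics/{n}1.png",cv2.resize(c["img"][y0:y1,x0:x1,::-1],None,fx=4,fy=4,interpolation=cv2.INTER_CUBIC))
E
```

```text
top box ((542.379150390625, -184.20303344726562), (280.4730224609375, 157.53416442871094), 74.92707824707031) 5025
cover ((508.811767578125, -242.12106323242188), (78.76039123535156, 91.4375228881836), 75.2608871459961) 1023 [0.07391052 0.07944096 0.09173605]
tab ((525.6824951171875, -182.16603088378906), (37.7613525390625, 59.08634567260742), 75.00920104980469) 322 [0.07269549 0.07765928 0.08189503]
ledge z 0.06947109102986541
scene box ((542.143310546875, -180.8154296875), (281.8649597167969, 159.37355041503906), 75.27510833740234) 6211
cover ((507.5179443359375, -240.39210510253906), (83.02935791015625, 119.40919494628906), 73.89998626708984) 1108 [0.07556017 0.07934792 0.09126429]
tab ((527.1817626953125, -179.802001953125), (39.835201263427734, 63.27297592163086), 72.39065551757812) 368 [0.07539308 0.07759797 0.07973945]
ledge z 0.06961489876732682
```

View pics/top1.png

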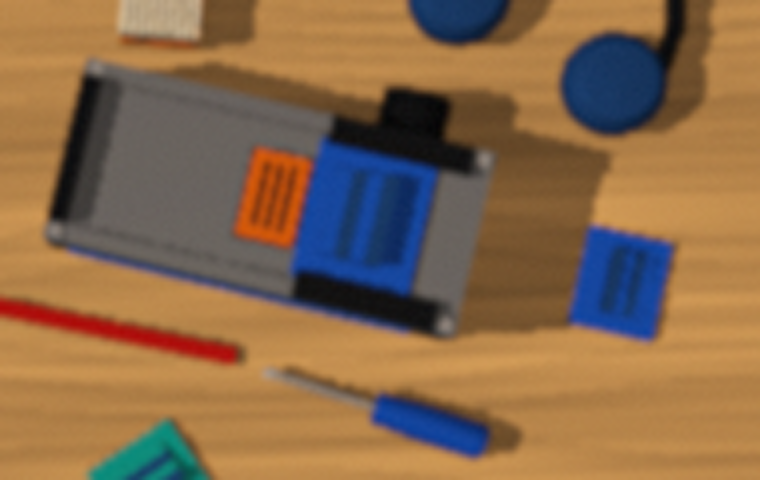

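The box yaw is −15°, with the seat at (0.509, −0.2415). The tab measures 62 mm away, which agrees, and the heights match too. Next I'll close the gripper and press the tab.

```bash
cat >> h.py <<'E'
YB=-np.deg2rad(15.0); S=np.array([.509,-.2415])
def w(y,ztip,x=0):
    c,s=np.cos(YB),np.sin(YB)
    return [S[0]+c*x-s*y,S[1]+s*x+c*y,ztip+robot.tcp_to_tips]
def st(tag=""):
    s=robot.read_state();d=np.array(s["ee_pos"][:2])-S;c,sn=np.cos(YB),np.sin(YB)
    print(tag,round(s["clock"],2),"boxxy",np.round([c*d[0]+sn*d[1],-sn*d[0]+c*d[1]],4),"tip z",round(s["ee_pos"][2]-.025,4),"F",np.round(s["wrist_force"],1))
    return s
E
python3 - <<'E'
from h import *
best=None
for k in (1,-1):
    q=robot.ik(w(63.5e-3,.16),[np.pi,0,YB+k*np.pi/2]); print(k,q)
    if q is not None and (best is None or abs(q[5])<abs(best[0][5])): best=(q,k)
ori=[np.pi,0,YB+best[1]*np.pi/2]
open("k","w").write(str(best[1]))
eoat.command_gripper(0.0,20)
robot.move_pose(w(63.5e-3,.16),ori); st()
robot.movel(w(63.5e-3,.09),.1); st()
for z in np.arange(.082,.0655,-.002):
    robot.movel(w(63.5e-3,z),.03); s=st("cmd %.3f"%z)
    if abs(s["wrist_force"][2])>30: break
robot.movel(w(63.5e-3,.12),.1); st()
c=capture("scene")
cv2.imwrite("pics/press.png",cv2.resize(c["img"][150:290,150:420,::-1],None,fx=2.9,fy=2.9))
E
```

```text
1 [-3.84898177e-01  4.34925021e-01  1.88649999e+00 -4.44089210e-16
  8.20167647e-01 -1.23098790e-01]
-1 None
 4.64 boxxy [0.0001 0.0641] tip z 0.16 F [0.2 0.4 0.2]
 5.49 boxxy [0.0003 0.0635] tip z 0.0904 F [ 0.7 -1.   0.2]
cmd 0.082 5.91 boxxy [-0.0001  0.0635] tip z 0.0819 F [ 0.2 -0.5 -0.1]
cmd 0.080 6.16 boxxy [-0.      0.0635] tip z 0.0799 F [-0.1 -0.1 -0.5]
cmd 0.078 6.41 boxxy [0.     0.0635] tip z 0.0779 F [ 0.1 -0.2 -0.2]
cmd 0.076 6.66 boxxy [-0.0001  0.0635] tip z 0.0759 F [0.9 0.2 0.3]
cmd 0.074 6.91 boxxy [-0.0001  0.0635] tip z 0.0738 F [-0.1 -0.1 -0.1]
cmd 0.072 7.16 boxxy [-0.      0.0635] tip z 0.0718 F [ 0.1 -0.3 -0.1]
cmd 0.070 7.41 boxxy [-0.      0.0635] tip z 0.0698 F [ 0.1 -0.5  0.2]
cmd 0.068 7.66 boxxy [-0.      0.0635] tip z 0.0679 F [-0.8 -0.5  0.2]
cmd 0.066 7.91 boxxy [0.0001 0.0636] tip z 0.0667 F [-3.3  3.7 18.2]
 8.6 boxxy [-0.0002  0.0635] tip z 0.1197 F [0.1 0.2 0.4]
```

Run:
```python
from h import *
c=capture("top");W=cloud(c)
hsv=cv2.cvtColor(c["img"],cv2.COLOR_RGB2HSV)
for n in ["scene","top"]:
    c=capture(n);W=cloud(c)
    for y in (45,50,56,63,70,78,90,110,137):
        p=w(y/1e3,0)[:2]; m=np.hypot(W[...,0]-p[0],W[...,1]-p[1])<.006
        print(n,y,m.sum(),np.round(np.nanmedian(W[m][:,2]),4) if m.any() else None)
cv2.imwrite("pics/top2.png",cv2.resize(c["img"][140:260,290:480,::-1],None,fx=4,fy=4))
```

```text
scene 45 57 0.5412
scene 50 48 0.5416
scene 56 46 0.5416
scene 63 50 0.5412
scene 70 52 0.5414
scene 78 62 0.1622
scene 90 45 0.5416
scene 110 100 0.3541
scene 137 181 0.5415
top 45 38 0.5415
top 50 38 0.5416
top 56 38 0.5416
top 63 40 0.5417
top 70 37 0.542
top 78 39 0.5418
top 90 39 0.5414
top 110 51 0.5402
top 137 7 0.5833
```

View pics/press.png

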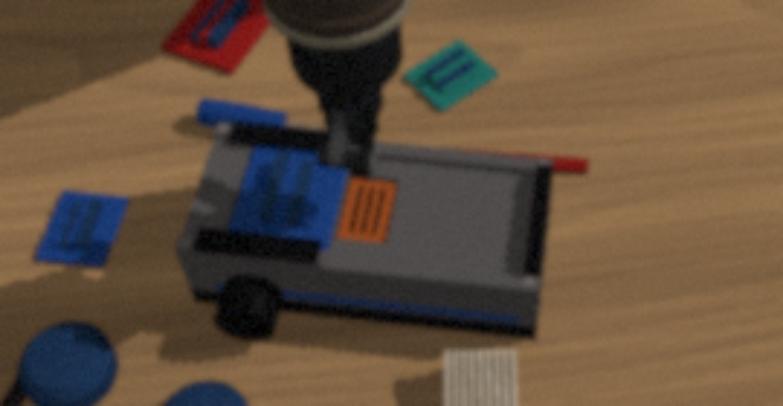

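The view shows the orange tab at about (368,210) beside the cover, apparently lower than before. The arm hides some of my depth sample points, so I'll measure only the orange pixels.

Run:
```python
from h import *
c=capture("scene");W=cloud(c)
hsv=cv2.cvtColor(c["img"],cv2.COLOR_RGB2HSV)
o=(hsv[...,0]<18)&(hsv[...,1]>170)&(np.hypot(W[...,0]-.525,W[...,1]+.18)<.05)&(W[...,2]<.1)
print("tab z",o.sum(),np.percentile(W[o][:,2],[5,25,50,75,95]))
b=(abs(hsv[...,0].astype(int)-110)<15)&(hsv[...,1]>150)&(W[...,2]>.066)&(np.hypot(W[...,0]-.509,W[...,1]+.242)<.07)&(W[...,2]<.1)
print(W[b].mean(0))
```

```text
tab z 317 [0.0641377  0.06583325 0.06663016 0.06756312 0.06880132]
[ 0.51245608 -0.24106669  0.0813655 ]
```

The tab top dropped from 77.6 to 66.6 mm, so it is fully in and staying there. Next is the push.

Run:
```python
from h import *
robot.movel(w(-.042,.12),.15); st()
robot.movel(w(-.042,.083),.08); s=st()
if abs(s["wrist_force"][2])<8:
  for y in list(np.arange(-.034,.001,.004)):
    robot.movel(w(y,.083),.05); s=st("y %.3f"%y)
    if np.hypot(*s["wrist_force"][:2])>40: break
  for y in (.025,.05):
    robot.movel(w(y,.083),.06); s=st("y %.3f"%y)
c=capture("scene")
cv2.imwrite("pics/push1.png",cv2.resize(c["img"][150:290,150:420,::-1],None,fx=2.9,fy=2.9))
print([(round(d["conf"],2),np.round(d["at"],3)) for l in("cover","push_face") for d in mark_of("scene",l)])
```

```text
9.7 boxxy [-0.0002 -0.0415] tip z 0.1199 F [-0.5  0.8  0.4]
 10.31 boxxy [-0.     -0.0418] tip z 0.0828 F [ 0.1  0.2 -0.5]
y -0.034 10.62 boxxy [ 0.0002 -0.0336] tip z 0.0834 F [ 0.4 -0.4 -0.3]
y -0.030 10.87 boxxy [ 0.     -0.0298] tip z 0.0831 F [-0.   1.2 -0.2]
y -0.026 11.12 boxxy [-0.     -0.0258] tip z 0.083 F [-0.1  0.1 -0.4]
y -0.022 11.37 boxxy [-0.     -0.0218] tip z 0.083 F [-0.1 -0.4  0.5]
y -0.018 11.62 boxxy [-0.0001 -0.0177] tip z 0.083 F [ 1.  -0.2 -0.2]
y -0.014 11.87 boxxy [-0.     -0.0137] tip z 0.083 F [ 1.  -0.6 -0.4]
y -0.010 12.12 boxxy [ 0.     -0.0097] tip z 0.083 F [-0.7 -1.4  0.7]
y -0.006 12.37 boxxy [-0.     -0.0058] tip z 0.083 F [-0.5  0.   0.5]
y -0.002 12.62 boxxy [-0.     -0.0017] tip z 0.083 F [ 0.7  0.  -0.1]
y 0.025 13.22 boxxy [0.     0.0253] tip z 0.083 F [ 0.5 -1.   0.1]
y 0.050 13.78 boxxy [-0.      0.0504] tip z 0.083 F [ 0.1 -0.3  0.4]
[(0.86, array([ 0.529, -0.166,  0.066])), (0.82, array([ 0.336, -0.092, -0.004])), (0.61, array([ 0.245, -0.306,  0.002])), (0.58, array([ 0.463, -0.426,  0.002])), (0.9, array([ 0.524, -0.179,  0.08 ])), (0.72, array([ 0.326, -0.099,  0.011])), (0.68, array([ 0.464, -0.416,  0.012])), (0.59, array([ 0.248, -0.294,  0.017]))]
```

View pics/push1.png

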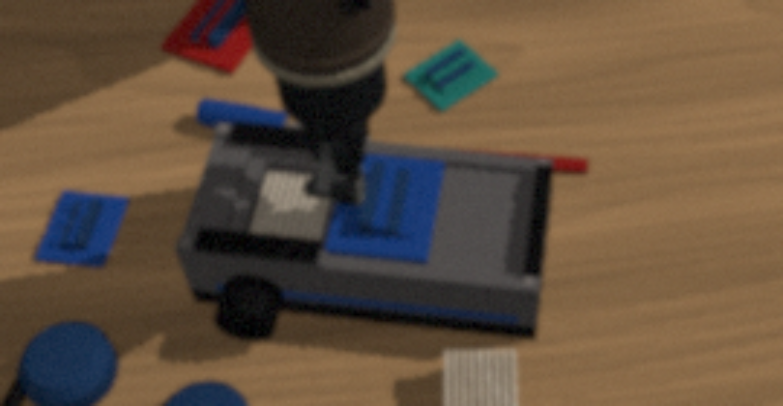

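The cover, at about (385,205), has slid over the tab, is flat and straight, and the filter is exposed at (290,205). It leads the TCP by about 26 to 28 mm, so I'll push the TCP to y = 0.109.

Run:
```python
from h import *
for y in (.075,.095,.109):
    robot.movel(w(y,.083),.05); st("y %.3f"%y)
robot.wait(.3)
robot.movel(w(.095,.083),.05); robot.movel(w(.09,.16),.1)
robot.movel(w(-.06,.30),.25); st()
for n in ["scene","top"]:
    c=capture(n);W=cloud(c);hsv=cv2.cvtColor(c["img"],cv2.COLOR_RGB2HSV)
    p=w(.135,0)
    b=(abs(hsv[...,0].astype(int)-110)<15)&(hsv[...,1]>150)&(W[...,2]>.068)&(W[...,2]<.1)&(np.hypot(W[...,0]-p[0],W[...,1]-p[1])<.08)
    for nm,m in(("cover",b),("plate",b&(W[...,2]<.083))):
        r=cv2.minAreaRect(W[m][:,:2].astype(np.float32)*1000) if m.any() else None
        if r:
            d=np.array(r[0])/1000-S;print(n,nm,r,"boxy",d@[-np.sin(YB),np.cos(YB)],m.sum(),np.median(W[m][:,2]))
    o=(hsv[...,0]<18)&(hsv[...,1]>170)&(np.hypot(W[...,0]-.525,W[...,1]+.18)<.05)&(W[...,2]<.1)&(W[...,2]>.05)
    if o.any(): print("tab z",o.sum(),np.median(W[o][:,2]))
    print([(round(d["conf"],2),np.round(d["at"],3)) for d in mark_of(n,"cover")])
    x0,x1,y0,y1=(290,480,140,260) if n=="top" else (190,380,170,290)
    cv2.imwrite(f"pics/{n}3.png",cv2.resize(c["img"][y0:y1,x0:x1,::-1],None,fx=4,fy=4))
```

```text
y 0.075 14.58 boxxy [-0.      0.0753] tip z 0.083 F [-0.5  0.6 -0. ]
y 0.095 15.13 boxxy [0.     0.0953] tip z 0.083 F [0.2 0.6 0.7]
y 0.109 15.57 boxxy [-0.      0.1094] tip z 0.083 F [ 0.1 -0.2 -0.4]
 18.19 boxxy [-0.0006 -0.0592] tip z 0.2988 F [-0.8  0.5 -0.4]
scene cover ((546.7416381835938, -96.75706481933594), (105.24097442626953, 97.50657653808594), 74.66942596435547) boxy 0.14957919401917055 1203 0.07858943024188661
scene plate ((543.5263671875, -108.4748306274414), (80.87812805175781, 97.56980895996094), 74.71842193603516) boxy 0.1374285280297597 894 0.07782703850417667
tab z 315 0.0664090688870389
[(0.95, array([ 0.242, -0.308, -0.001])), (0.74, array([ 0.545, -0.114,  0.069])), (0.65, array([ 0.338, -0.093, -0.002])), (0.63, array([ 0.466, -0.424,  0.002]))]
top cover ((543.3126220703125, -110.08197021484375), (79.97040557861328, 93.7031478881836), 74.58922576904297) boxy 0.13582082908871038 1042 0.0789206952001113
top plate ((543.3126220703125, -110.08197021484375), (79.97040557861328, 93.7031478881836), 74.58922576904297) boxy 0.13582082908871038 776 0.077639707291877
tab z 313 0.06672555367960689
[(0.82, array([ 0.464, -0.428, -0.002])), (0.59, array([ 0.335, -0.088,  0.003]))]
```

View pics/scene3.png

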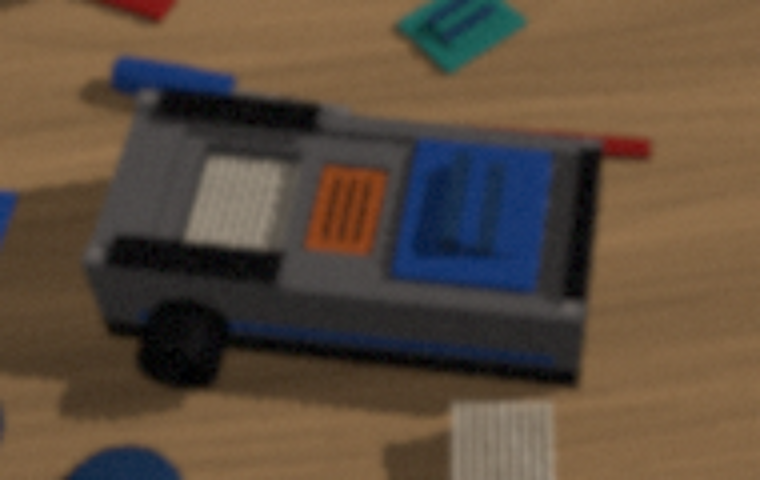

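The cover, at about (475,215), lies flat and straight on the ledge, past the pressed tab at (348,210) and short of the end stop. Both cameras put it at y ≈ 136 mm, and the arm is clear.

```bash
python3 -c "
from station import *
sign_off()"
```

```text
the job is handed in; nothing more can be done
```

The job is done and handed in: I pressed the tab fully in with the closed fingertips, then pushed the cover by its thumb-ramp face over the tab and onto the parking ledge. The clock read about 18 s at the last state reading before I handed it in, against the 42 s limit.

**Last checks:**
- **Cover:** it lies at box y ≈ 136–137 mm in both cameras (allowed 114–156), within about 0.01 rad of straight. Its top measured about 78 mm high, so it is flat on the ledge.
- **Tab:** its top measured about 66.5 mm high after the push, against 67 mm expected, so it is still fully in.
- **Robot:** the gripper was about 0.3 m above the bench and touching nothing.
- **Bystanders:** I never moved the arm near them and they look untouched, but I did not measure their positions again.

**Disagreements:**
- **Force readings:** between moves the wrist force stayed near zero during the press until about 18 N at the bottom, and throughout the push. I therefore confirmed both by camera depth instead.
- **Cover position:** one coarse outline from the scene camera gave y ≈ 150 mm. It probably took in some blue that wasn't the cover, because it came out 105 mm long instead of 80. The network's mark of the cover gave about 133 mm. Both are still within the allowed range.

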